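# Close a small die set and oil its guide posts

## Task

Set the loose upper die shoe down over the two guide posts of the lower shoe, its lug end over the thicker post, feeling gently for the hidden sockets (they are not exactly in the middle) until it drops fully home and sits flat, then let go of it. After that press the plunger of the oiler all the way down and let it spring back up. Do not force or drop the shoe onto the posts, and leave the other things on the bench where they are.

Things in the scene. Friction and masses are not known exactly. Their poses are not given: they have to be found in the camera images.
- upper_shoe: Loose aluminium upper die shoe, a shallow cap 150 (x) x 80 (y) mm, 32 mm high, 0.5 to 0.75 kg, with a shank and a lug on its flat top. Origin: middle of the cap, in the plane of its lowest face; z up. Inside, behind 4 mm skirts that end 3 mm above the lowest face, a steel socket strip is clamped, 112 x 50 mm, 22 mm thick; its underside is the lowest face.
- shank (a point): Centre of the shank's top, z = 72 mm on the upper shoe. The shank is a block to hold the shoe by, in the middle of its top: 36 (x) x 30 (y) mm, from z = 32 to 72 mm.
- lug (a point): Centre of the lug's top on the upper shoe, x = +64, z = 46 mm: a round lug 18 mm in diameter, 14 mm high, marking the end of the larger socket.
- underside (a point): Same point as the upper shoe's origin. Two round sockets open here, 22 mm deep, 80 mm apart on y = 0, 1 mm chamfers: 20 mm in diameter towards +x (lug), 14 mm towards -x. Their strip is clamped off the middle, so they lie at x = +40 + d and -40 + d mm; d is unknown, -12 to +12 mm, fixed in a run, not shown by any pose: find it by touch.
- lower_shoe: Fixed grey steel lower die shoe. Origin: on the bench under the midpoint between its posts, z up. Plate 24 mm thick, x = -90 to +180 mm, 100 mm wide (y). A green oiler canister 44 mm in diameter stands at x = +135 mm. When home, the upper shoe's lowest face lies on the plate (its origin at x = -d, y = 0, z = 24 mm here, x axes alike); resting on the posts, not entered, it is at z = 42 mm.
- thick_post (a point): Centre of the top of the thicker guide post, at x = +40, y = 0, z = 42 mm of the lower shoe: upright, 18 mm in diameter, 18 mm tall, the last 2.5 mm tapering by 1.5 mm in radius.
- thin_post (a point): Centre of the top of the thinner guide post, at x = -40, y = 0, z = 42 mm of the lower shoe: 12 mm in diameter, 18 mm tall, same taper.
- plunger_top (a point): Middle of the top of the oiler's black round plunger button, 26 mm in diameter, 107 mm above the bench when up; pressed straight down by 8 mm against a spring (2.4 N to start, 7.2 N at the bottom stop).
- plunger (a joint): How far the plunger is pressed down, m: 0 up, 0.008 fully down; springs back by itself.
- grooved_block: Bystander: steel block with a square groove along its top, 90 x 70 x 50 mm, 1.8 kg, origin under its centre.
- spanner: Bystander: spanner lying on the bench, about 0.2 m long along its x.
- bush: Bystander: steel bush 44 mm in diameter, 30 mm tall, standing, origin under its centre.
- tin: Bystander: grey tin 68 mm in diameter, 85 mm tall, origin under its centre.
Mind the look-alikes: they are no part of the job. Of the things like the upper_shoe, leave any that is brown, pink or purple; of the rest the larger one is meant.

How it is judged:
By the outcome, as a careful person would: the job done as asked, in the order asked, and still so for the second after the job is handed in, with the robot touching nothing.
It also fails if it takes over 72 s, if anything falls off the work surface, if the arm or the gripper's body presses on something with over 40 N, if the wrist force passes 120 N, or if a joint passes its speed limit or range.

## Robot

A 6-joint arm with a two-finger parallel gripper is mounted at the origin on the work surface. World frame = base frame: x ahead of the robot, y to its left, z up, the work surface at z = 0. Lengths are in m, angles in degrees, forces in N, time in s.
With the tool pointing down it reaches from about 0.35 to 0.875 m from the base axis. Payload 4.2 kg.
Tool frame: the origin (TCP) lies on the mounting face of the last link; the fingertips stand 182 mm ahead of it and the grasp point (between the pads) lies 164 mm ahead of it (r.tcp_to_grasp is the distance from the TCP to the grasp point, in m); z points along the fingers, y is the line along which they close (so a half turn about z gives the same grasp; the last joint's range is limited). The gripper opens to 87 mm and grips with 3 to 60 N. Pads are 19 mm wide; open, the fingers measure 117 mm over their backs; the gripper's body (75 mm by 190 mm) begins 51 mm behind the grasp point.
Start: joints at [-54.511, 22.042, 0.453, 0, -68.411, -14.817], TCP at [0.221, -0.585, 0.405] pointing down, gripper open.
Joint ranges: [-179.83, 179.83], [-69.29, 118.12], [-61.27, 80.66], [-181.25, 117.63], [-171.15, -9.14], [-177.46, 177.46]. Speed limits (degrees/s): [159.86, 159.86, 180, 180, 180, 180].

## Interface

Orientations are given as a 3x3 rotation matrix whose columns are the frame's x, y, z axes.
In Python, from station import sense, eyes, r gives the robot as it stands.
- The arm moves only by the tool jog_arm, never from a script. Its argument "increments" is a list of rows, each a list of 4 numbers: the shift along the tool's x, y, z normalised to -1 to 1, where 1 is 0.02 m, then the turn about the tool's z normalised to -1 to 1, where 1 is 0.08 rad. A call has 1 to 10 rows; each row shifts and turns the commanded pose from where the row before left it, along the tool's axes as they then stand; what a row does not reach is not made up. A row lasts 1/10 s, in which the tool goes at most 50 mm and 8.59 degrees, less where a joint would pass 70% of its speed; a pose out of reach is approached as far as the arm can. A call with a number of a shift or a turn outside -1 to 1 is refused whole. A call with a gripper value outside its range is refused whole. "grip" is the finger opening in mm, from 0 to 87, set as the call begins (left out, the last holds). The fingers move at their own pace and stop on an object; the grip force is fixed at half the most. Time passes only in rows, so rows that do not move let the fingers close. It gives the time, the measured TCP pose, the force, the opening and the grip force at its end, in the units of the state.
- sense(): the state, without advancing time (a new reading comes with each control period).
- eyes.capture(name): name is "scene" or "top"; returns the picture (420x560x3 uint8, blue, green, red); there is no depth.
- eyes.get_calibration(name): a dict with "camera_matrix" (3x3 intrinsics, pixels), "R" (3x3) and "t" (3): a world point X has camera coordinates R X + t. Camera axes: x right, y down, z forward; pixel columns grow to the right and rows downward; lengths in m; the calibration is good to about 2 mm. A picture is of the moment at which its call begins. get_calibration takes no time and is no camera call.
- r.finish_job(): hands the job in; it is judged then, once.
Trained networks look in the newest picture that a camera, given by its name, has taken for a name from the list of things; names that differ only in an ending like _2 or _b are one class to them, and where a whole thing is asked for, a point or a joint stands for the part that bears it (a point fixed in the world has none). Each returns a list of dicts, best first, with "conf" (0 to 1); they miss things now and then, are a little off and sometimes report something else, mostly with a low value. They report only what shows in the picture. A call takes as long as a camera call. They do not tell look-alikes from the thing itself.
- eyes.spot_in(camera, name): "centre" ([x, y, z] in m, in world coordinates, good to about 4 mm: the middle of the surface that is visible of it).
- eyes.outline_of(camera, name): "mask" (420x560 bool, what is visible of it).
The state is a dict: "time_s": time; "joints": joint angles; "joint_velocities": joint speeds; "effort": joint torques, N m; "tcp_pos": TCP position; "ee_rot": TCP orientation; "wrist_force": force on the tool from outside, world axes, zero at the start; "moment": the same for the moment, N m; "gripper_width": opening from 0.0 (shut) to 1.0 (fully open); "gripper_force": force on a finger pad.
Only numpy, scipy, OpenCV 4.12 (cv2) and the standard library are available. Lean on these libraries where they do the work, as an engineer would, in place of code of your own. Each camera call takes 0.05 s, during which the arm holds its last target. There are 200 camera calls.

## Working session

There is one attempt and no reset: what is moved stays moved. The work goes in short steps, Python scripts to look and compute and a tool call to move; the robot and the scene stay as the last step left them, time stands still between calls to the robot, and variables do not carry over. Pictures are saved under pics/ and viewed, at most 10 in all, crops included, and the job is handed in when it is done.

Besides the shell and the picture viewer there is one more tool, called after "Request:" as name([rows], argument=value, ...), one row to a line, values as JSON. jog_arm: Moves the arm, as the interface text tells. Its arguments: {"type":"object","properties":{"increments":{"type":"array"},"grip":{"type":"number"}},"required":["increments"]}

```bash
mkdir -p pics; ls; cat > h.py <<'E'
from station import sense, eyes, r
import numpy as np, cv2
def cal(n):
    c=eyes.get_calibration(n); return np.array(c["camera_matrix"]),np.array(c["R"]),np.array(c["t"])
def proj(n,X):
    K,R,t=cal(n); p=K@(R@np.array(X)+t); return p[:2]/p[2]
def back(n,uv,z):
    K,R,t=cal(n); d=R.T@np.linalg.inv(K)@np.array([uv[0],uv[1],1.]); c=-R.T@t
    return c+d*(z-c[2])/d[2]
E
python3 - <<'E'
from h import *
s=sense(); print({k:np.round(v,3).tolist() for k,v in s.items()})
a=eyes.capture("top");b=eyes.capture("scene")
cv2.imwrite("pics/top.png",a);cv2.imwrite("pics/scene.png",b)
for c in("top","scene"):
  print(c,-cal(c)[1].T@cal(c)[2])
  for n in["upper_shoe","shank","lug","lower_shoe","thick_post","thin_post","plunger_top"]:
    print(n,[(np.round(d["centre"],3).tolist(),round(d["conf"],2),proj(c,d["centre"]).round().tolist()) for d in eyes.spot_in(c,n)])
E
```

```text
pics
{'time_s': 0.0, 'joints': [-54.51, 22.092, 0.379, -0.031, -68.412, -14.818], 'joint_velocities': [-0.029, 0.042, -0.051, 0.04, 0.016, -0.037], 'effort': [-0.001, -39.066, 18.74, 4.22, 0.011, -0.0], 'tcp_pos': [0.221, -0.585, 0.404], 'ee_rot': [[-0.936, -0.353, -0.001], [-0.353, 0.936, 0.002], [0.0, 0.002, -1.0]], 'wrist_force': [-0.368, 0.338, 0.155], 'moment': [0.035, 0.022, 0.042], 'gripper_force': 0.0, 'gripper_width': 0.998}
top [0.31405208 0.01003304 1.54530177]
upper_shoe [([0.562, -0.39, 0.025], 0.9, [412.0, 216.0]), ([0.506, -0.248, 0.034], 0.76, [365.0, 233.0]), ([0.358, -0.379, 0.023], 0.75, [409.0, 285.0]), ([0.3, -0.188, 0.032], 0.69, [345.0, 304.0]), ([0.769, -0.354, 0.034], 0.62, [399.0, 148.0]), ([0.511, 0.022, 0.023], 0.2, [274.0, 230.0])]
shank [([0.507, -0.245, 0.03], 0.9, [364.0, 233.0]), ([0.299, -0.183, 0.032], 0.86, [343.0, 304.0]), ([0.564, -0.392, 0.022], 0.75, [412.0, 216.0]), ([0.767, -0.359, 0.032], 0.68, [401.0, 149.0]), ([0.356, -0.38, 0.024], 0.61, [409.0, 286.0])]
lug [([0.302, -0.185, 0.033], 0.9, [344.0, 303.0]), ([0.509, -0.251, 0.036], 0.84, [3
[... 802 characters left out ...]
], 0.62, [116.0, 251.0])]
shank [([0.531, -0.256, 0.03], 0.9, [183.0, 274.0]), ([0.369, -0.375, 0.017], 0.88, [118.0, 251.0]), ([0.315, -0.195, 0.031], 0.87, [177.0, 210.0]), ([0.783, -0.361, 0.031], 0.86, [176.0, 388.0]), ([0.58, -0.399, 0.024], 0.82, [129.0, 317.0])]
lug [([0.529, -0.256, 0.035], 0.92, [182.0, 272.0]), ([0.315, -0.196, 0.028], 0.78, [177.0, 211.0]), ([0.579, -0.399, 0.019], 0.75, [130.0, 317.0]), ([0.37, -0.381, 0.017], 0.73, [116.0, 252.0]), ([0.545, 0.012, 0.02], 0.39, [282.0, 239.0])]
lower_shoe [([0.541, 0.015, 0.019], 0.86, [282.0, 238.0])]
thick_post [([0.543, 0.015, 0.023], 0.68, [282.0, 237.0])]
thin_post [([0.548, 0.01, 0.024], 0.7, [282.0, 239.0])]
plunger_top []
```

View pics/top.png

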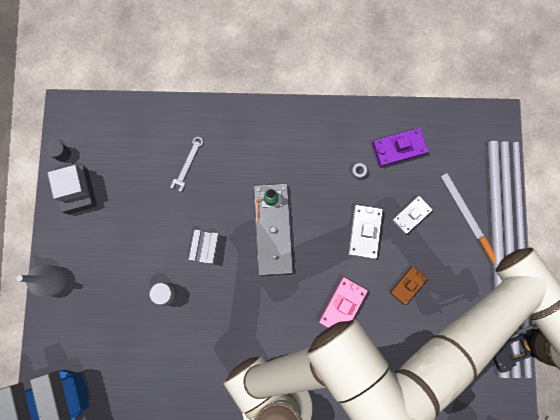

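```bash
python3 - <<'E'
import cv2
a=cv2.imread("pics/top.png")[125:325,180:440]
cv2.imwrite("pics/topc.png",cv2.resize(a,None,fx=3,fy=3,interpolation=cv2.INTER_CUBIC))
b=cv2.imread("pics/scene.png")[170:430,70:410]
cv2.imwrite("pics/scenec.png",cv2.resize(b,None,fx=2.3,fy=2.3,interpolation=cv2.INTER_CUBIC))
E
```

```text
(no output)
```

View pics/topc.png

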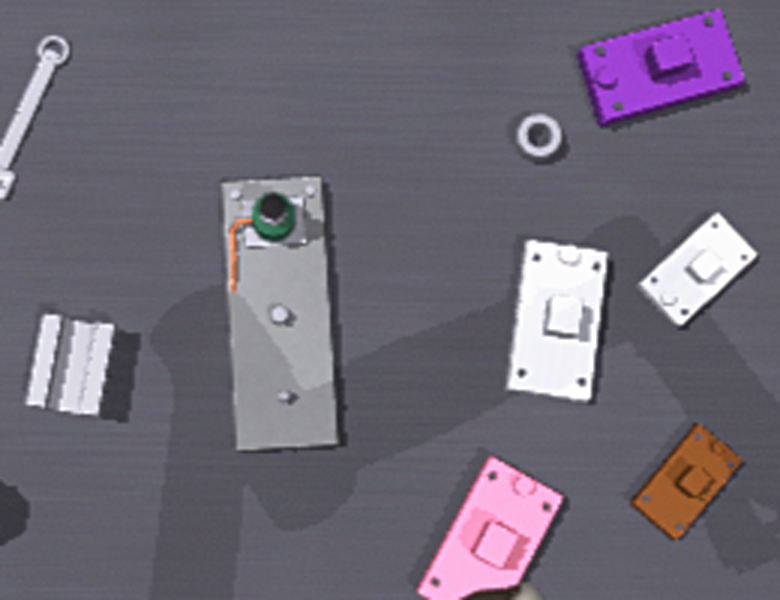

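View pics/scenec.png

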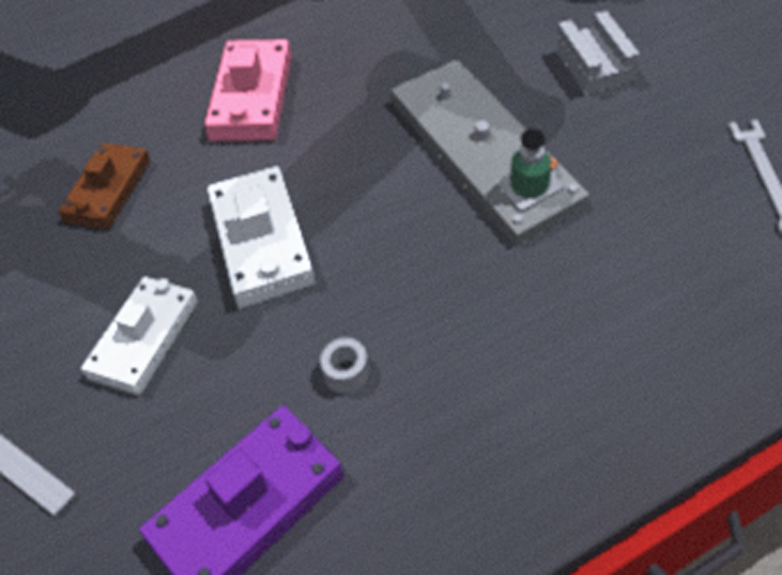

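Large white cap at top pixel (366,232). Candidates in the top picture are purple (401,148), large white (366,232), small white (412,215), pink (344,303) and brown (409,285). The three coloured ones are excluded and the larger white one is meant; the crop confirms this, with its lug at the far (+x) end. The lower shoe is at (274,230), thick post at (273,230), thin post at (275,257), and oiler at the far end (271,195).

```bash
cat > fit.py <<'E'
from h import *
from scipy.optimize import minimize
def box(x0,x1,y0,y1,z0,z1): return np.array([[x,y,z] for x in(x0,x1) for y in(y0,y1) for z in(z0,z1)])
def cyl(x,r,z0,z1): return np.array([[x+r*np.cos(a),r*np.sin(a),z] for a in np.linspace(0,6.28,25) for z in(z0,z1)])
UP=[box(-.075,.075,-.04,.04,.003,.032),box(-.018,.018,-.015,.015,.032,.072),cyl(.064,.009,.032,.046)]
LO=[box(-.09,.18,-.05,.05,0,.024),cyl(.135,.022,.024,.08),cyl(.135,.013,.08,.107),cyl(.04,.009,.024,.042),cyl(-.04,.006,.024,.042)]
def render(c,parts,p,z=0):
    K,R,t=cal(c); S=4; im=np.zeros((420*S,560*S),np.uint8)
    cs,sn=np.cos(p[2]),np.sin(p[2])
    for q in parts:
        X=np.c_[q[:,0]*cs-q[:,1]*sn+p[0],q[:,0]*sn+q[:,1]*cs+p[1],q[:,2]+z]
        u=(X@R.T+t)@K.T; u=u[:,:2]/u[:,2:]
        h=cv2.convexHull(((u+.5)*S*16-8).round().astype(np.int32))
        cv2.fillConvexPoly(im,h,255,shift=4)
    return cv2.resize(im,(560,420),interpolation=cv2.INTER_AREA)/255.
def fit(masks,parts,p0,z=0):
    f=lambda p:sum(np.abs(render(c,parts,p,z)-m).sum()/m.sum() for c,m in masks.items())
    s=np.array([[0,0,0],[.01,0,0],[0,.01,0],[0,0,.08]])+p0
    o=minimize(f,p0,method="Nelder-Mead",options=dict(initial_simplex=s,xatol=1e-4,fatol=1e-5)); return o.x,o.fun
def mask(c,n,X):
    L=eyes.outline_of(c,n); u=proj(c,X)
    g=[d for d in L if np.linalg.norm(np.argwhere(d["mask"]).mean(0)[::-1]-u)<12]
    return g[0]["mask"].astype(float) if g else None
E
python3 - <<'E'
from fit import *
for c in("top","scene"): eyes.capture(c)
for n,P,p0,X in(("upper_shoe",UP,[.515,-.252,.0],[.52,-.252,.03]),("lower_shoe",LO,[.50,.015,.05],[.535,.018,.03])):
    m={c:mask(c,n,X) for c in("top","scene")}; m={c:v for c,v in m.items() if v is not None}
    for k in [[c] for c in m]+[list(m)]:
        x,e=fit({c:m[c] for c in k},P,p0); print(n,k,x[:2].round(4),np.degrees(x[2]).round(2),round(e,4))
# posts directly
for c,uv in(("top",(273.3,229.7)),("top",(274.7,257.2)),("scene",(279.5,225)),("scene",(262.5,209))): print(c,back(c,uv,.042).round(4))
E
```

```text
upper_shoe ['top'] [ 0.5143 -0.252 ] -8.03 0.0495
upper_shoe ['scene'] [ 0.516  -0.2524] -8.22 0.0336
upper_shoe ['top', 'scene'] [ 0.5153 -0.2523] -8.23 0.0882
lower_shoe ['top'] [0.472  0.0211] 4.73 0.0296
lower_shoe ['scene'] [0.4737 0.0206] 4.59 0.0319
lower_shoe ['top', 'scene'] [0.4725 0.0211] 4.51 0.0635
top [0.5105 0.023  0.042 ]
top [0.4297 0.0171 0.042 ]
scene [0.5151 0.0225 0.042 ]
scene [0.4385 0.0116 0.042 ]
```

Request:
jog_arm([
  [0,0,0,-1],
  [0,0,0,-1],
  [0,0,0,-1],
  [0,0,0,-1],
  [0,0,0,-1],
  [0,0,0,-1],
  [0,0,0,-1],
  [0,0,0,-1],
  [0,0,0,-1],
  [0,0,0,-1],
], grip=64)

```text
time_s: 2.1
tcp_pos: [0.2207, -0.5847, 0.4048]
ee_rot: [[-0.396, -0.918, -0.0], [-0.918, 0.396, 0.0], [0.0, 0.0, -1.0]]
wrist_force: [0.2, -0.2, 0.4]
gripper_width: 0.736
gripper_force: 0.0
```

Request:
jog_arm([
  [0,0,0,-1],
  [0,0,0,-1],
  [0,0,0,-1],
  [0,0,0,-0.34],
  [0,0,0,0],
])

```text
time_s: 2.6
tcp_pos: [0.2206, -0.5847, 0.4048]
ee_rot: [[-0.143, -0.99, -0.0], [-0.99, 0.143, 0.0], [0.0, 0.0, -1.0]]
wrist_force: [0.0, 0.3, -0.1]
gripper_width: 0.735
gripper_force: 0.0
```

```bash
cat > go.py <<'E'
import sys
from h import *
def rep(X,psi):  # target grasp point, tool-y world angle; prints remaining units (20 mm, .08 rad)
    s=sense(); R=np.array(s["ee_rot"]); p=np.array(s["tcp_pos"]); g=p+R[:,2]*r.tcp_to_grasp
    a=np.degrees(np.arctan2(R[1,1],R[0,1])); dt=-np.radians((psi-a+180)%360-180)/.08
    print("t",round(s["time_s"],2),"g",g.round(4),"psi",round(a,2),"units xyz",(R.T@(np.array(X)-g)/.02).round(3),"turn",round(dt,3),"F",np.round(s["wrist_force"],2),"M",np.round(s["moment"],3),"w",round(s["gripper_width"]*87,1))
if __name__=="__main__":
    v=list(map(float,sys.argv[1:])); rep(v[:3],v[3])
E
python3 go.py .5153 -.2523 .13 171.8
```

```text
t 2.6 g [ 0.2206 -0.5847  0.2413] psi 171.77 units xyz [-18.559 -12.202   5.562] turn -0.006 F [ 0.04  0.34 -0.05] M [0.059 0.132 0.029] w 63.9
```

Request:
jog_arm([
  [-0.5,-0.32,0,0],
  [-0.97,-0.64,0,0],
  [-0.97,-0.64,0,0],
  [-0.97,-0.64,0,0],
  [-0.97,-0.64,0,0],
  [-0.97,-0.64,0,0],
  [-0.97,-0.64,0,0],
  [-0.97,-0.64,0,0],
  [-0.97,-0.64,0,0],
  [-0.97,-0.64,0,0],
])

```text
time_s: 3.6
tcp_pos: [0.368, -0.4179, 0.4049]
ee_rot: [[-0.143, -0.99, 0.0], [-0.99, 0.143, -0.0], [-0.0, -0.0, -1.0]]
wrist_force: [0.7, -0.8, 0.4]
gripper_width: 0.737
gripper_force: 0.0
```

Request:
jog_arm([
  [-0.97,-0.64,0.2,0],
  [-0.97,-0.64,0.5,0],
  [-0.97,-0.64,0.8,0],
  [-0.97,-0.64,0.8,0],
  [-0.97,-0.64,0.8,0],
  [-0.97,-0.64,0.8,0],
  [-0.97,-0.64,0.8,0],
  [-0.97,-0.64,0.5,0],
  [-0.97,-0.64,0.2,0],
  [0,0,0,0],
])

```text
time_s: 4.6
tcp_pos: [0.5076, -0.2606, 0.2961]
ee_rot: [[-0.14, -0.99, -0.001], [-0.99, 0.14, 0.0], [-0.0, 0.001, -1.0]]
wrist_force: [-0.2, -0.3, 0.4]
gripper_width: 0.732
gripper_force: 0.0
```

```bash
python3 go.py .5153 -.2523 .056 171.8
```

```text
t 4.6 g [ 0.5075 -0.2606  0.1326] psi 171.97 units xyz [-0.463 -0.33   3.829] turn 0.038 F [-0.19 -0.27  0.44] M [0.017 0.091 0.026] w 63.7
```

Request:
jog_arm([
  [-0.46,-0.33,0,0],
  [0,0,0.5,0],
  [0,0,0.7,0],
  [0,0,0.7,0],
  [0,0,0.6,0],
  [0,0,0.5,0],
  [0,0,0.4,0],
  [0,0,0.3,0],
  [0,0,0.13,0],
  [0,0,0,0],
])

```text
time_s: 5.6
tcp_pos: [0.514, -0.2547, 0.22]
ee_rot: [[-0.142, -0.99, -0.0], [-0.99, 0.142, 0.0], [0.0, 0.0, -1.0]]
wrist_force: [-0.5, -0.0, 0.3]
gripper_width: 0.732
gripper_force: 0.0
```

```bash
python3 - <<'E'
from go import *
rep([.5153,-.2523,.056],171.8)
for c in("top","scene"):
  im=eyes.capture(c); u=proj(c,[.515,-.252,.06]).astype(int)
  im=im[u[1]-50:u[1]+50,u[0]-60:u[0]+60]; cv2.imwrite(f"pics/g_{c}.png",im)
a=[cv2.resize(cv2.imread(f"pics/g_{c}.png"),(390,325),interpolation=cv2.INTER_CUBIC) for c in("top","scene")]
cv2.imwrite("pics/g.png",np.hstack(a))
E
```

```text
t 5.6 g [ 0.514  -0.2547  0.0565] psi 171.82 units xyz [-0.13  -0.048  0.023] turn 0.004 F [-0.5  -0.01  0.3 ] M [0.015 0.087 0.007] w 63.7
```

View pics/g.png

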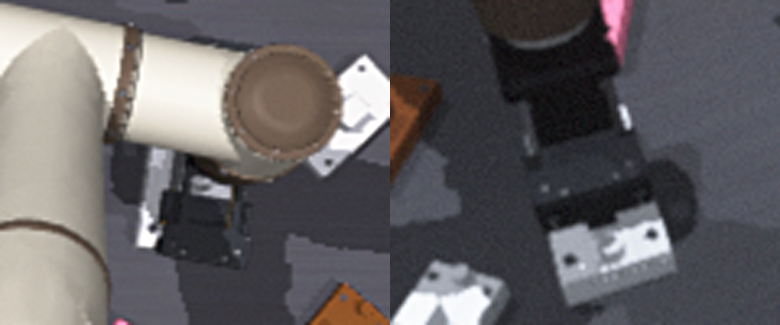

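The pictures show the gripper straddling the shank of the large white shoe (left panel about (200,190), right about (590,200)). I'll make a small correction and then close.

Request:
jog_arm([
  [-0.12,-0.05,0,0],
  [0,0,0,0],
])

```text
time_s: 5.9
tcp_pos: [0.5156, -0.2523, 0.2206]
ee_rot: [[-0.142, -0.99, 0.001], [-0.99, 0.142, -0.0], [0.0, -0.001, -1.0]]
wrist_force: [0.3, -0.5, -0.0]
gripper_width: 0.737
gripper_force: 0.0
```

Request:
jog_arm([
  [0,0,0,0],
  [0,0,0,0],
  [0,0,0,0],
  [0,0,0,0],
  [0,0,0,0],
  [0,0,0,0],
  [0,0,0,0],
], grip=30)

```text
time_s: 6.6
tcp_pos: [0.5139, -0.2523, 0.2199]
ee_rot: [[-0.143, -0.99, -0.005], [-0.99, 0.143, 0.001], [-0.0, 0.005, -1.0]]
wrist_force: [-3.8, 1.4, 3.6]
gripper_width: 0.412
gripper_force: 29.9
```

```bash
python3 go.py .5153 -.2523 .056 171.8
```

```text
t 6.6 g [ 0.5131 -0.2522  0.0564] psi 171.79 units xyz [-0.009 -0.112  0.017] turn -0.002 F [-3.79  1.45  3.64] M [0.452 1.671 0.008] w 35.8
```

Request:
jog_arm([
  [0,0,-0.2,0],
  [0,0,-0.4,0],
  [0,0,-0.6,0],
  [0,0,-0.8,0],
  [0,0,-0.8,0],
  [0,0,-0.8,0],
  [0,0,-0.5,0],
  [0,0,-0.2,0],
  [0,0,0,0],
])

```text
time_s: 7.5
tcp_pos: [0.5154, -0.2524, 0.3067]
ee_rot: [[-0.142, -0.99, 0.001], [-0.99, 0.142, -0.0], [-0.0, -0.001, -1.0]]
wrist_force: [0.0, -0.0, -6.0]
gripper_width: 0.412
gripper_force: 29.9
```

```bash
python3 go.py .4728 .0209 .14 184.6; python3 - <<'E'
from fit import *
for c in("top","scene"): eyes.capture(c)
s=sense(); g=np.array(s["tcp_pos"])[:2]; z=s["tcp_pos"][2]-r.tcp_to_grasp-.056
X=[g[0],g[1],z+.03]
m=mask("scene","upper_shoe",X); print(m is not None and m.sum(), "z",z)
im=cv2.resize(eyes.capture("scene")[150:350,80:330],None,fx=3,fy=3,interpolation=cv2.INTER_CUBIC)
cv2.imwrite("pics/lift.png",im)
E
```

```text
t 7.5 g [ 0.5156 -0.2524  0.1432] psi 171.81 units xyz [-13.223   4.063   0.155] turn -2.79 F [ 0.02 -0.04 -6.05] M [-0.001  0.028  0.048] w 35.9
False z 0.08587378705861895
```

View pics/lift.png

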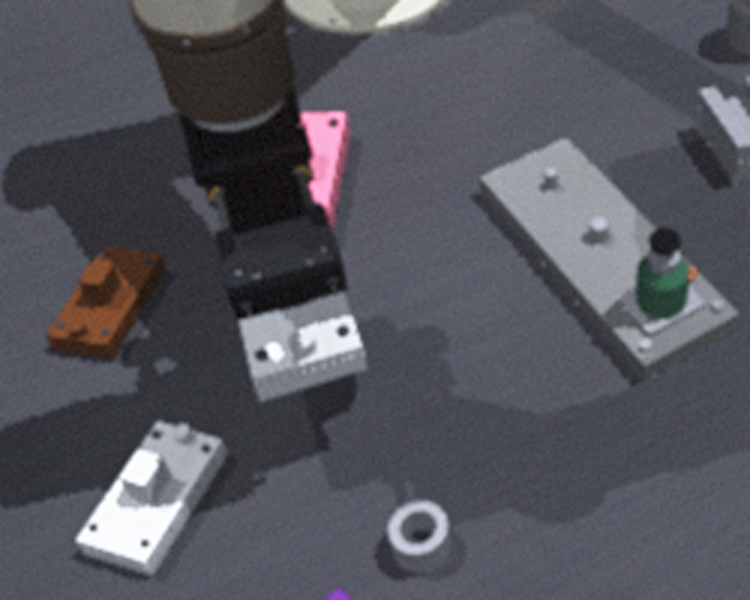

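Request:
jog_arm([
  [0,0,0,-0.7],
  [0,0,0,-1],
  [0,0,0,-0.79],
  [0,0,0,-0.3],
  [-0.4,0.03,0,0],
  [-0.8,0.06,0,0],
  [-0.95,0.07,0,0],
  [-0.95,0.07,0,0],
  [-0.95,0.07,0,0],
  [-0.95,0.07,0,0],
])

```text
time_s: 8.7
tcp_pos: [0.4993, -0.1516, 0.3062]
ee_rot: [[0.08, -0.997, -0.0], [-0.997, -0.08, 0.0], [-0.0, 0.0, -1.0]]
wrist_force: [-0.1, 0.7, -5.6]
gripper_width: 0.407
gripper_force: 29.9
```

Request:
jog_arm([
  [-0.95,0.07,0,0],
  [-0.95,0.07,0,0],
  [-0.95,0.07,0,0],
  [-0.95,0.07,0,0],
  [-0.95,0.07,0,0],
  [-0.95,0.07,0,0],
  [-0.9,0.07,0,0],
  [-0.7,0.05,0,0],
  [-0.4,0.03,0,0],
  [0,0,0,0],
])

```text
time_s: 9.7
tcp_pos: [0.4757, 0.0003, 0.3064]
ee_rot: [[0.082, -0.997, 0.0], [-0.997, -0.082, 0.0], [-0.0, -0.0, -1.0]]
wrist_force: [-0.2, -0.2, -5.9]
gripper_width: 0.41
gripper_force: 29.9
```

```bash
python3 go.py .4728 .0209 .104 184.6
```

```text
t 9.7 g [4.758e-01 4.000e-04 1.429e-01] psi -175.29 units xyz [-1.034  0.064  1.945] turn 0.024 F [-0.23 -0.25 -5.9 ] M [0.034 0.092 0.026] w 35.6
```

Request:
jog_arm([
  [-0.5,0.03,0,0.02],
  [-0.53,0.03,0.2,0],
  [0,0,0.4,0],
  [0,0,0.5,0],
  [0,0,0.4,0],
  [0,0,0.2,0],
  [0,0,0,0],
])

```text
time_s: 10.4
tcp_pos: [0.4732, 0.0193, 0.2711]
ee_rot: [[0.078, -0.997, -0.002], [-0.997, -0.078, -0.001], [0.001, 0.002, -1.0]]
wrist_force: [0.0, 0.3, -5.2]
gripper_width: 0.413
gripper_force: 29.9
```

```bash
python3 - <<'E'
from fit import *
from go import rep
rep([.4728,.0209,.0985],184.6)
ims=[]
for c in("top","scene"):
    im=eyes.capture(c); L=eyes.outline_of(c,"upper_shoe"); u=proj(c,[.4728,.0209,.07])
    for d in L:
        q=np.argwhere(d["mask"]).mean(0)[::-1]
        if np.linalg.norm(q-u)<40: print(c,q.round(1),d["mask"].sum(),round(d["conf"],2))
    u=u.astype(int); ims.append(cv2.resize(im[u[1]-50:u[1]+50,u[0]-60:u[0]+60],(390,325),interpolation=cv2.INTER_CUBIC))
cv2.imwrite("pics/over.png",np.hstack(ims))
E
```

```text
t 10.4 g [0.4728 0.0192 0.1076] psi -175.52 units xyz [-0.087 -0.006  0.457] turn -0.025 F [ 0.01  0.34 -5.24] M [ 0.018  0.128 -0.025] w 35.9
scene [271.3 213. ] 1340 0.75
```

View pics/over.png

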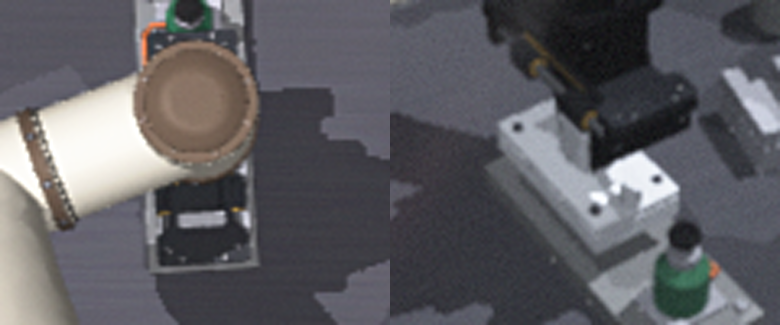

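The scene panel shows the shoe held level over the posts with its lug toward the oiler. The left panel shows the arm covering it from above. Next is a gentle descent.

Request:
jog_arm([
  [-0.08,0,0.15,0],
  [0,0,0.12,0],
  [0,0,0.07,0],
  [0,0,0.05,0],
  [0,0,0.05,0],
  [0,0,0,0],
])

```text
time_s: 11.2
tcp_pos: [0.4732, 0.0212, 0.2632]
ee_rot: [[0.079, -0.997, -0.0], [-0.997, -0.079, -0.0], [0.0, 0.0, -1.0]]
wrist_force: [-0.1, -0.6, -5.9]
gripper_width: 0.412
gripper_force: 29.9
```

Request:
jog_arm([
  [0,0,0.05,0],
  [0,0,0.05,0],
  [0,0,0,0],
])

```text
time_s: 11.5
tcp_pos: [0.4734, 0.0213, 0.2617]
ee_rot: [[0.079, -0.997, 0.0], [-0.997, -0.079, -0.0], [0.0, -0.0, -1.0]]
wrist_force: [0.4, 0.5, -3.0]
gripper_width: 0.41
gripper_force: 29.9
```

```bash
python3 go.py .4728 .0209 .0985 184.6
```

```text
t 11.5 g [0.4734 0.0213 0.0982] psi -175.47 units xyz [ 0.015  0.033 -0.017] turn -0.015 F [ 0.43  0.46 -3.04] M [ 0.064  0.373 -0.012] w 35.7
```

Request:
jog_arm([
  [0,0,0.05,0],
  [0,0,0.05,0],
  [0,0,0,0],
])

```text
time_s: 11.8
tcp_pos: [0.4735, 0.0213, 0.2611]
ee_rot: [[0.08, -0.997, 0.001], [-0.997, -0.08, -0.0], [0.001, -0.001, -1.0]]
wrist_force: [-4.0, -0.5, 8.7]
gripper_width: 0.411
gripper_force: 29.9
```

```bash
python3 go.py .4728 .0209 .0985 184.6
```

```text
t 11.8 g [0.4736 0.0212 0.0976] psi -175.43 units xyz [ 0.013  0.041 -0.047] turn -0.007 F [-3.96 -0.52  8.72] M [ 0.192  1.678 -0.069] w 35.8
```

Request:
jog_arm([
  [0,0,-0.06,0],
  [0,0.05,0,0],
  [0,0.05,0,0],
  [0,0,0,0],
])

```text
time_s: 12.2
tcp_pos: [0.4708, 0.021, 0.2599]
ee_rot: [[0.078, -0.997, -0.001], [-0.997, -0.078, 0.0], [-0.0, 0.001, -1.0]]
wrist_force: [-0.3, 0.0, -6.9]
gripper_width: 0.409
gripper_force: 29.9
```

```bash
python3 go.py .4728 .0209 .0985 184.6
```

```text
t 12.2 g [0.4706 0.021  0.0964] psi -175.53 units xyz [ 0.014 -0.11  -0.105] turn -0.028 F [-0.26  0.04 -6.91] M [-0.019  0.197  0.033] w 35.6
```

Request:
jog_arm([
  [0,0.05,0,0],
  [0,0.05,0,0],
  [0,0,0,0],
])

```text
time_s: 12.5
tcp_pos: [0.4689, 0.0208, 0.2601]
ee_rot: [[0.079, -0.997, -0.001], [-0.997, -0.079, -0.0], [0.0, 0.001, -1.0]]
wrist_force: [-0.4, 0.1, -6.0]
gripper_width: 0.416
gripper_force: 29.9
```

```bash
python3 go.py .4728 .0209 .0985 184.6
```

```text
t 12.5 g [0.4688 0.0208 0.0966] psi -175.49 units xyz [ 0.011 -0.201 -0.097] turn -0.021 F [-0.36  0.15 -5.97] M [0.039 0.053 0.042] w 36.2
```

Request:
jog_arm([
  [0,0,0.05,0],
  [0,0,0.05,0],
  [0,0,0,0],
])

```text
time_s: 12.8
tcp_pos: [0.4692, 0.0209, 0.2583]
ee_rot: [[0.079, -0.997, -0.0], [-0.997, -0.079, -0.0], [0.0, 0.0, -1.0]]
wrist_force: [0.3, -0.4, -5.4]
gripper_width: 0.41
gripper_force: 30.0
```

```bash
python3 go.py .4728 .0209 .0985 184.6
```

```text
t 12.8 g [0.4692 0.0209 0.0948] psi -175.49 units xyz [ 0.014 -0.182 -0.183] turn -0.02 F [ 0.29 -0.42 -5.41] M [0.046 0.031 0.004] w 35.7
```

Request:
jog_arm([
  [0,0,0.06,0],
  [0,0,0.06,0],
  [0,0,0.06,0],
  [0,0,0,0],
])

```text
time_s: 13.2
tcp_pos: [0.4693, 0.0209, 0.2548]
ee_rot: [[0.079, -0.997, -0.0], [-0.997, -0.079, -0.0], [0.0, 0.0, -1.0]]
wrist_force: [0.8, 0.3, -6.8]
gripper_width: 0.412
gripper_force: 29.9
```

```bash
python3 go.py .4728 .0209 .0805 184.6
```

```text
t 13.2 g [0.4692 0.0209 0.0913] psi -175.49 units xyz [ 0.013 -0.177  0.539] turn -0.019 F [ 0.85  0.31 -6.81] M [0.085 0.018 0.062] w 35.8
```

It has entered freely, so I'll continue gently to the bottom.

Request:
jog_arm([
  [0,0,0.07,0],
  [0,0,0.07,0],
  [0,0,0.07,0],
  [0,0,0.07,0],
  [0,0,0.07,0],
  [0,0,0,0],
])

```text
time_s: 13.8
tcp_pos: [0.4693, 0.0209, 0.2478]
ee_rot: [[0.079, -0.997, -0.0], [-0.997, -0.079, -0.0], [0.0, 0.0, -1.0]]
wrist_force: [0.6, -0.6, -5.4]
gripper_width: 0.416
gripper_force: 30.0
```

```bash
python3 go.py .4728 .0209 .0805 184.6
```

```text
t 13.8 g [0.4693 0.0209 0.0843] psi -175.48 units xyz [ 0.014 -0.176  0.188] turn -0.018 F [ 0.6  -0.58 -5.39] M [ 0.04  -0.012 -0.041] w 36.2
```

Request:
jog_arm([
  [0,0,0.07,0],
  [0,0,0.05,0],
  [0,0,0.05,0],
  [0,0,0.04,0],
  [0,0,0,0],
])

```text
time_s: 14.3
tcp_pos: [0.4693, 0.0209, 0.244]
ee_rot: [[0.079, -0.997, 0.0], [-0.997, -0.079, -0.0], [0.0, -0.0, -1.0]]
wrist_force: [0.2, 0.1, -2.7]
gripper_width: 0.412
gripper_force: 29.9
```

```bash
python3 go.py .4728 .0209 .0805 184.6
```

```text
t 14.3 g [0.4694 0.0209 0.0805] psi -175.48 units xyz [ 0.015 -0.172  0.002] turn -0.017 F [ 0.21  0.13 -2.75] M [0.062 0.383 0.021] w 35.9
```

Request:
jog_arm([
  [0,0,0.04,0],
  [0,0,0.03,0],
  [0,0,0,0],
])

```text
time_s: 14.6
tcp_pos: [0.4694, 0.021, 0.2437]
ee_rot: [[0.08, -0.997, 0.0], [-0.997, -0.08, -0.0], [0.0, -0.0, -1.0]]
wrist_force: [-3.3, 1.3, 7.7]
gripper_width: 0.408
gripper_force: 30.0
```

Request:
jog_arm([
  [0,0,0,0],
  [0,0,0,0],
  [0,0,0,0],
  [0,0,0,0],
  [0,0,0,0],
], grip=60)

```text
time_s: 15.1
tcp_pos: [0.4693, 0.0209, 0.2423]
ee_rot: [[0.079, -0.997, 0.0], [-0.997, -0.079, 0.0], [0.0, -0.0, -1.0]]
wrist_force: [0.1, -0.0, -0.9]
gripper_width: 0.677
gripper_force: 0.0
```

Request:
jog_arm([
  [0,0,-0.3,0],
  [0,0,-0.6,0],
  [0,0,-0.9,0],
  [0,0,-0.9,0],
  [0,0,-0.9,0],
  [0,0,-0.6,0],
  [0,0,-0.3,0],
  [0,0,0,0],
])

```text
time_s: 15.9
tcp_pos: [0.4693, 0.0209, 0.3332]
ee_rot: [[0.079, -0.997, 0.002], [-0.997, -0.079, 0.001], [-0.001, -0.002, -1.0]]
wrist_force: [-0.1, 0.5, -0.2]
gripper_width: 0.688
gripper_force: 0.0
```

```bash
python3 - <<'E'
from fit import *
from go import rep
c,s=np.cos(np.radians(4.55)),np.sin(np.radians(4.55))
P=[.4730+.135*c,.0209+.135*s]; print("plunger guess",np.round(P,4))
rep([P[0],P[1],.15],184.6)
ims=[]
for k in("top","scene"):
    im=eyes.capture(k); u=proj(k,[.53,.0209,.07]).astype(int)
    print(k,[np.round(d["centre"],4).tolist()+[round(d["conf"],2)] for d in eyes.spot_in(k,"plunger_top")],proj(k,P+[.107]).round(1),u)
    m=mask(k,"upper_shoe",[.469,.021,.05])
    if m is not None:
        x,e=fit({k:m},UP,[.469,.021,.08],.024); print("shoe",x.round(4),round(e,3))
    ims.append(cv2.resize(im[u[1]-50:u[1]+50,u[0]-60:u[0]+60],(390,325),interpolation=cv2.INTER_CUBIC))
cv2.imwrite("pics/home.png",np.hstack(ims))
E
```

```text
plunger guess [0.6076 0.0316]
t 15.9 g [0.4696 0.0211 0.1697] psi -175.48 units xyz [ 0.018 -6.915  1.   ] turn -0.018 F [-0.13  0.54 -0.22] M [-0.012  0.121  0.027] w 59.8
top [[0.607, 0.0278, 0.1043, 0.5]] [270.9 192.8] [274 221]
scene [[0.6137, 0.0254, 0.1081, 0.56]] [301.8 229.3] [281 221]
shoe [0.4723 0.0188 0.0909] 0.035
```

View pics/home.png

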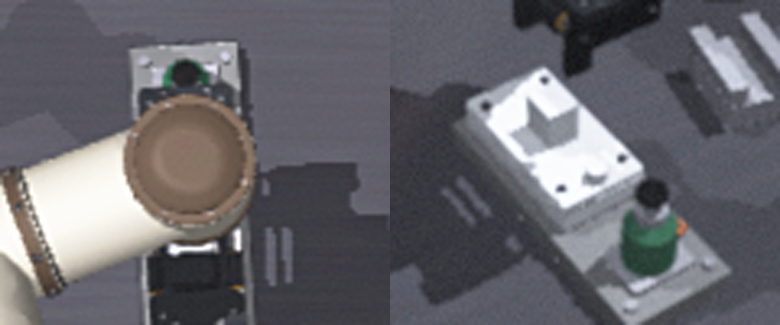

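The shoe sits flat on the plate around (550,140) in the right panel, with the oiler clear at (652,220). Next is the plunger, with fingers closed.

Request:
jog_arm([
  [0,-0.4,0,0],
  [0,-0.8,0,0],
  [0,-0.9,0,0],
  [0,-0.9,0,0],
  [0,-0.9,0,0],
  [0,-0.9,0,0],
  [0,-0.9,0,0],
  [0,-0.8,0,0],
  [0,-0.4,0,0],
  [0,0,0,0],
], grip=0)

```text
time_s: 17.2
tcp_pos: [0.6078, 0.0318, 0.3315]
ee_rot: [[0.078, -0.997, -0.001], [-0.997, -0.078, -0.0], [0.0, 0.001, -1.0]]
wrist_force: [-0.8, 0.2, 1.0]
gripper_width: 0.01
gripper_force: 0.0
```

```bash
python3 go.py .608 .0312 .13 184.6
```

```text
t 17.2 g [0.6076 0.0318 0.168 ] psi -175.5 units xyz [ 0.029 -0.017  1.901] turn -0.022 F [-0.77  0.21  1.03] M [0.067 0.111 0.029] w 0.9
```

Request:
jog_arm([
  [0,0,0.4,0],
  [0,0,0.6,0],
  [0,0,0.5,0],
  [0,0,0.3,0],
  [0,0,0.1,0],
  [0,0,0.1,0],
  [0,0,0.1,0],
  [0,0,0,0],
])

```text
time_s: 18.0
tcp_pos: [0.6068, 0.0318, 0.2904]
ee_rot: [[0.079, -0.997, 0.0], [-0.997, -0.079, 0.0], [-0.0, -0.0, -1.0]]
wrist_force: [-0.1, -0.7, 0.3]
gripper_width: 0.009
gripper_force: 0.0
```

Request:
jog_arm([
  [0,0,0.1,0],
  [0,0,0.1,0],
  [0,0,0.1,0],
  [0,0,0.1,0],
  [0,0,0,0],
])

```text
time_s: 18.5
tcp_pos: [0.607, 0.0318, 0.2831]
ee_rot: [[0.079, -0.997, 0.001], [-0.997, -0.079, -0.0], [0.0, -0.001, -1.0]]
wrist_force: [-1.8, 0.6, 6.7]
gripper_width: 0.002
gripper_force: 3.1
```

```bash
python3 go.py .608 .0312 .117 184.6
```

```text
t 18.5 g [0.6072 0.0318 0.1196] psi -175.46 units xyz [ 0.035 -0.035  0.13 ] turn -0.013 F [-1.77  0.63  6.74] M [ 0.108  0.583 -0.008] w 0.1
```

Request:
jog_arm([
  [0,0,0.07,0],
  [0,0,0.07,0],
  [0,0,0.05,0],
  [0,0,0,0],
])

```text
time_s: 18.9
tcp_pos: [0.6069, 0.0319, 0.2815]
ee_rot: [[0.08, -0.997, 0.002], [-0.997, -0.08, -0.0], [0.001, -0.002, -1.0]]
wrist_force: [-5.8, 1.2, 15.1]
gripper_width: 0.005
gripper_force: 7.3
```

```bash
python3 go.py .608 .0312 .117 184.6
```

```text
t 18.9 g [0.6073 0.0318 0.118 ] psi -175.42 units xyz [ 0.035 -0.034  0.052] turn -0.004 F [-5.83  1.17 15.06] M [ 0.336  1.723 -0.031] w 0.4
```

Request:
jog_arm([
  [0,0,0.04,0],
  [0,0,0,0],
  [0,0,0,0],
])

```text
time_s: 19.2
tcp_pos: [0.6069, 0.0319, 0.2815]
ee_rot: [[0.08, -0.997, 0.002], [-0.997, -0.08, -0.0], [0.001, -0.002, -1.0]]
wrist_force: [-5.7, 1.3, 17.9]
gripper_width: 0.007
gripper_force: 8.8
```

Request:
jog_arm([
  [0,0,-0.1,0],
  [0,0,-0.2,0],
  [0,0,-0.3,0],
  [0,0,-0.6,0],
  [0,0,-0.9,0],
  [0,0,-0.9,0],
  [0,0,-0.9,0],
  [0,0,-0.9,0],
  [0,0,-0.5,0],
  [0,0,0,0],
])

```text
time_s: 20.2
tcp_pos: [0.607, 0.0318, 0.3852]
ee_rot: [[0.079, -0.997, 0.003], [-0.997, -0.079, 0.001], [-0.001, -0.003, -1.0]]
wrist_force: [-0.0, -1.4, 0.6]
gripper_width: 0.004
gripper_force: 0.0
```

Request:
jog_arm([
  [0.4,0,0,0],
  [0.9,0,0,0],
  [1,0,0,0],
  [1,0,0,0],
  [1,0,0,0],
  [1,0,0,0],
  [1,0,0,0],
  [1,0,0,0],
  [0.5,0,0,0],
  [0,0,0,0],
])

```text
time_s: 21.2
tcp_pos: [0.6189, -0.1257, 0.3827]
ee_rot: [[0.076, -0.997, -0.002], [-0.997, -0.076, -0.0], [-0.0, 0.002, -1.0]]
wrist_force: [-0.0, -0.8, -0.3]
gripper_width: 0.007
gripper_force: 0.0
```

```bash
python3 - <<'E'
from fit import *
ims=[]
for k in("top","scene"):
    im=eyes.capture(k); u=proj(k,[.53,.0209,.07]).astype(int)
    m=mask(k,"upper_shoe",[.469,.021,.05])
    if m is not None:
        for z in(.024,.034,.042):
            x,e=fit({k:m},UP,[.469,.021,.08],z); print(k,z,x.round(4),round(e,3))
    ims.append(cv2.resize(im[u[1]-50:u[1]+50,u[0]-60:u[0]+60],(390,325),interpolation=cv2.INTER_CUBIC))
cv2.imwrite("pics/end.png",np.hstack(ims)); print(sense()["time_s"])
E
```

```text
21.4
```

View pics/end.png

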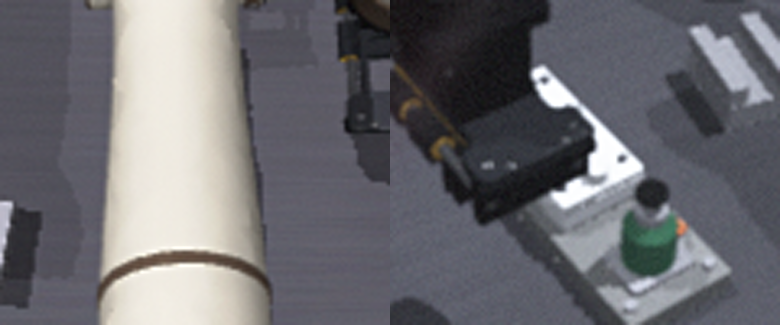

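The plunger is back up at (652,190) in the right panel, and the shoe is still flat on the plate with the arm clear. Handing in.

```bash
python3 -c "
from station import r
print(r.finish_job())"
```

```text
the job is handed in; nothing more can be done
None
```

The job is handed in at about 21 s of the 72 s: the upper shoe sits flat and home on both posts and released, and the oiler plunger was then pressed to its stop and sprang back up.

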